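Lock a punch into the keeper V-block with a hairpin clip

TASK

Get the black steel punch ready for dressing: lay it in the fold of the V-block so that the block holds it about at its middle (either way round), swing the strap down flat over it, then push the hairpin spring clip sideways onto the neck of the stud, between strap and stud head, until it snaps home. Leave the oilstone and the bead tin where they are.

Things in the scene. Friction and masses are not known exactly. Their poses are not given: they have to be found in the camera images.
- vblock: V-block holder screwed to the bench; does not move in a run. Origin: centre of the underside of its grey base plate (156 x 84 x 10 mm, long along x). x runs from the headed stud to the strap's hinge, y along the V, z up. In this frame (mm) the dark block spans x -32..32, y -20..20, z 10..44; its 90 degree groove has its fold at x 0, z 24 and is 40 wide at the top.
- fold_mid (a point): in the V, half-way along the block: where the axis of the seated punch lies (vblock frame x 0, y 0, z 34.6 mm); axes as the vblock's.
- stud_neck (a point): on the axis of the steel stud (vblock frame x -54, y 0, z 54 mm, axes as the vblock's): mid-wire height of a clip lying on the shut strap. The stud: 20 mm post up to z 44, 12 mm neck z 44..62, round 20 mm head z 62..70.5. Room for the wire: from the strap's top, 4 mm below this point, to the head, 8 mm above it.
- strap (a joint): angle (rad) of the flat steel strap hinged on the vblock. 0 = lying flat on the block, underside z 44, top z 50 mm, its 26 mm hole round the stud's neck; grows as it swings up and back: 1.57 upright, 2.0 stop. Starts open, leaning back. The hinge is stiff: the strap stays where it is left; pushing it takes up to 0.3 N m (4 N at 75 mm from the hinge).
- strap_hinge (a point): on the strap's hinge axis (along the vblock's y; vblock frame x 54, y 0, z 47 mm), axes as the vblock's. The strap reaches 131 mm from here, is 40 mm wide and 6 mm thick (its middle plane holds the axis); its hole spans 95 to 121 mm from here. The hinge ears reach y +-22, z 55 mm.
- clip: hairpin spring clip of bright round wire 8 mm thick, 106 mm long, lying flat. Origin on its middle line at the underside, x from the closed bow (x -60 mm) to the open ends (x 46). From x -48 to -6 two stiff parallel wires, 24 mm over the outside: grip here, mid-wire z 4. In front of them two sprung legs, 38 mm over the flared ends. About 110 g.
- clip_eye (a point): centre of the round eye between the clip's legs (clip frame x 7.75, y 0, z 4 mm; clip axes). In front of it, at clip x 17, a waist narrows the gap to 6 mm. Pushed ends first over the 12 mm neck from any side, at about 10 N, the waist springs open and snaps shut behind the neck, which then sits in the eye with about 1.5 mm play.
- punch_mid (a point): middle of the black steel punch, on its axis; y runs along it to its thick butt end. 109 mm long: plain round of 15 mm from y -27 to +52 mm, tapering to 8 mm at y -54. It starts lying on its side on the bench, this point 7.5 mm up. About 110 g.
- punch: the same punch; origin on its skin 7.5 mm from the axis (the underside at the start), y along it to the butt.
- oilstone: dark oilstone, 42 x 150 x 22 mm, lying loose on the right of the V-block holder; origin at the centre of its underside, y along it. To be left alone.
- bead_tin: round aluminium tin, 56 mm across, 44 mm high, standing loose; origin at the centre of its underside. To be left alone.
Mind the look-alikes: they are no part of the job. Of the things that look like the punch, take the one that is farthest to the robot's left at the start.

How it is judged:
On the way, in this order (a step that is already met when the one before it is completed fails the run):
1. the punch lies in the fold of the V-block (distance between punch_mid and fold_mid below 0.014 m and x of punch_mid in the frame of fold_mid between -0.004 and 0.004 m and z of punch_mid in the frame of fold_mid between -0.004 and 0.004 m and angle between the y axis of punch_mid and the y axis of vblock, either way round below 0.1 rad), for 0.2 s.
2. the strap lies flat over the punch (all of step 1 and value of joint strap below 0.04 rad), for 0.2 s.
3. the clip has snapped onto the stud's neck (all of step 2 and horizontal distance between clip_eye and stud_neck below 0.004 m and z of clip_eye in the frame of stud_neck between -0.007 and 0.007 m and angle between clip's own z axis and vertical below 0.2 rad), for 0.2 s.
At the end, for the whole second after the job is handed in: the punch rests in the fold of the V (axis within 4 mm and 0.10 rad of the seated line, middle within 13 mm of the block's middle), the strap is shut (below 0.04 rad), the clip lies level on the neck between strap and head, its eye within 4 mm of the stud's axis, all at rest (all of step 3 and linear speed of each of punch, clip below 0.02 m/s); the robot touches nothing.
It fails at once if the oilstone or the bead tin is moved by over 30 mm (distance of any of oilstone, bead_tin from where it was at the start of the episode above 0.03 m).
It also fails if it takes over 61 s, if anything falls off the work surface, if the arm or the gripper's body presses on something with over 40 N, if the wrist force passes 120 N, or if a joint passes its speed limit or range.

ROBOT

A 6-joint arm with a two-finger parallel gripper is mounted at the origin on the work surface; the furniture and walls round the work are solid. World frame = base frame: x ahead of the robot, y to its left, z up, the work surface at z = 0. Lengths are in m, angles in rad, forces in N, time in s.
With the tool pointing down it reaches from about 0.35 to 0.975 m from the base axis. Payload 7.1 kg.
Tool frame: the origin (TCP) lies midway between the tips of the shut fingers; the grasp point (between the pads) lies 19 mm behind it; z points along the fingers, y is the line along which they close (so a half turn about z gives the same grasp; the last joint's range is limited). The gripper opens to 88 mm and grips with 3 to 60 N. Pads are 20 mm wide; open, the fingers measure 115 mm over their backs; the gripper's body (75 mm by 178 mm) begins 61 mm behind the grasp point.
Start: joints at [-1.363, 0.423, 1.63, -0, 1.089, -0.019], TCP at [0.141, -0.609, 0.223] pointing down, gripper open.
Joint ranges: [-3, 3], [-0.9, 2.11], [0.09, 2.58], [-1.31, 4.45], [0.11, 2.69], [-2.54, 2.54]. Speed limits (rad/s): [2.39, 2.39, 3.01, 3.14, 3.14, 3.14].

INTERFACE

Orientations are given as a unit quaternion [w, x, y, z].
In Python, from station import move_pose, movel, movej, command_gripper, wait, inverse_kinematics, read_camera, camera_info, MotionError, job_done, get_time, get_joint_pos, get_qvel, get_effort, get_tcp_pos, get_ee_rot, get_ft_force, get_ft_torque, get_grip_width, get_finger_force gives the robot as it stands. Calls block until the motion is done:
- move_pose(position, orientation): joint-space move of the TCP to a pose.
- movel(position, frame=None, v=0.15, until_force=None): straight line of the TCP; frame=None keeps the orientation; v is the mean speed in m/s. With until_force (N) it stops when the force on the tool has changed by that much, and returns True; else False.
- movej(angles): joint-space move.
- command_gripper(opening): opening from 0.0 (shut) to 1.0 (fully open); the grip force is fixed at half the most; returns when the fingers have stopped.
- wait(seconds).
- inverse_kinematics(position, orientation): joint angles nearest the present ones, or None.
- read_camera(name): name is "side" or "top"; returns the picture (480x640x3 uint8, red, green, blue); there is no depth.
- camera_info(name): a dict with "intrinsics" (3x3 intrinsics, pixels), "T" (4x4, takes a point from camera to world coordinates). Camera axes: x right, y up, looking along -z (the intrinsics and any distortion apply to the point x, -y, -z); pixel columns grow to the right and rows downward; lengths in m; the calibration is good to about 2 mm. A picture is of the moment at which its call begins. camera_info takes no time and is no camera call.
A pose or a line that the arm cannot do raises MotionError and nothing moves.
- job_done(): hands the job in; it is judged then, once.
Readings, each from a call of its own:
- get_time(): time.
- get_joint_pos(): joint angles.
- get_qvel(): joint speeds.
- get_effort(): joint torques, N m.
- get_tcp_pos(): TCP position.
- get_ee_rot(): TCP orientation.
- get_ft_force(): force on the tool from outside, world axes, zero at the start.
- get_ft_torque(): the same for the moment, N m.
- get_grip_width(): opening from 0.0 (shut) to 1.0 (fully open).
- get_finger_force(): force on a finger pad.
Only numpy, scipy, OpenCV 4.12 (cv2) and the standard library are available. Lean on these libraries where they do the work, as an engineer would, in place of code of your own. Each camera call takes 0.05 s, during which the arm holds its last target. There are 200 camera calls.

## Working session

There is one attempt and no reset: what is moved stays moved. The work goes in short steps, each a Python script; the robot and the scene stay as the last script left them, time stands still between calls to the robot, and variables do not carry over. Pictures are saved under pics/ and viewed, at most 13 in all, crops included, and the job is handed in when it is done.

```bash
mkdir -p pics
cat > h.py <<'E'
import numpy as np, cv2
from station import *
def snap(cam,name,crop=None,s=1):
    im=cv2.cvtColor(read_camera(cam),cv2.COLOR_RGB2BGR)
    cv2.imwrite(f'pics/{cam}_{name}_full.png',im)
    if crop: x0,y0,x1,y1=crop; im=im[y0:y1,x0:x1]
    if s!=1: im=cv2.resize(im,None,fx=s,fy=s,interpolation=cv2.INTER_CUBIC)
    cv2.imwrite(f'pics/{cam}_{name}.png',im)
def ray(cam,u,v):
    c=camera_info(cam);K=np.array(c['intrinsics']);T=np.array(c['T'])
    d=np.linalg.inv(K)@[u,v,1]; d=np.array([d[0],-d[1],-d[2]])
    return T[:3,3],T[:3,:3]@d
def px2w(cam,u,v,z):
    o,d=ray(cam,u,v); return o+d*(z-o[2])/d[2]
def w2px(cam,p):
    c=camera_info(cam);K=np.array(c['intrinsics']);T=np.array(c['T'])
    q=np.linalg.inv(T)@np.r_[p,1]; w=K@[q[0],-q[1],-q[2]]; return w[:2]/w[2]
def down(a):
    # tool z down, tool y (closing line) at world angle a
    from scipy.spatial.transform import Rotation as R
    y=np.array([np.cos(a),np.sin(a),0]);z=np.array([0,0,-1.]);x=np.cross(y,z)
    q=R.from_matrix(np.c_[x,y,z]).as_quat(); return [q[3],q[0],q[1],q[2]]
E
python3 - <<'E'
from h import *
snap('top','a');snap('side','a')
for c in('top','side'):print({k:(np.round(v,3).tolist() if k in('intrinsics','T') else v) for k,v in camera_info(c).items()})
print(get_ee_rot(),get_time())
E
```

```text
{'intrinsics': [[592.04, 0.0, 322.305], [0.0, 592.04, 249.568], [0.0, 0.0, 1.0]], 'T': [[0.053, 0.972, -0.228, 0.43], [-0.999, 0.052, -0.01, -0.009], [0.002, 0.229, 0.974, 1.065], [0.0, 0.0, 0.0, 1.0]]}
{'intrinsics': [[474.412, 0.0, 316.899], [0.0, 474.412, 236.798], [0.0, 0.0, 1.0]], 'T': [[0.879, 0.31, -0.363, 0.267], [-0.477, 0.559, -0.678, -0.689], [-0.007, 0.769, 0.64, 0.718], [0.0, 0.0, 0.0, 1.0]]}
[-6.81216127e-04  9.93576561e-01  1.13159839e-01 -6.61314469e-05] 0.1
```

View pics/top_a.png

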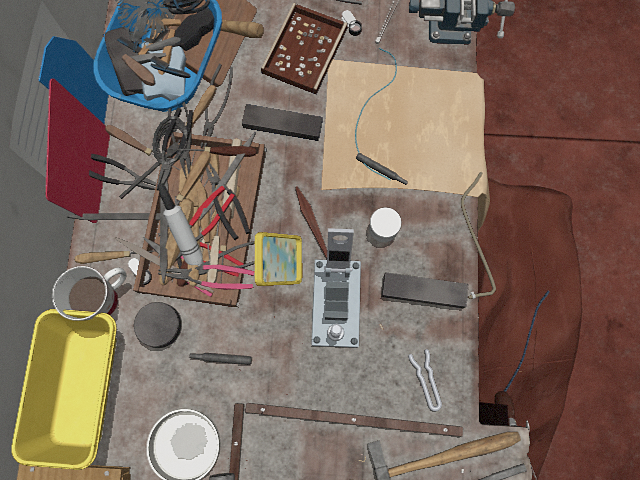

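View pics/side_a.png

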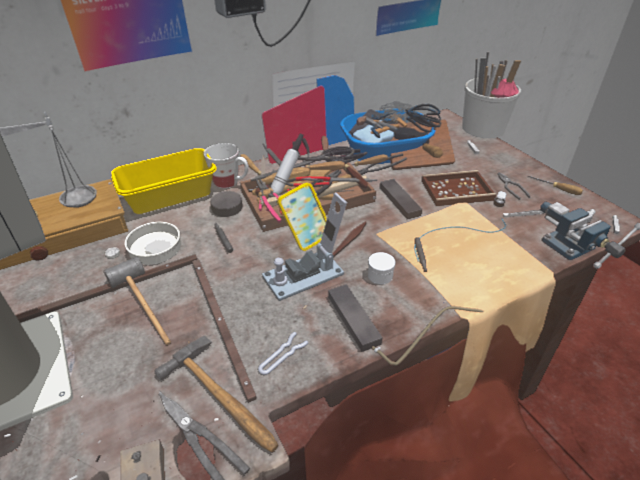

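The top view shows the punch at about (220,358), the V-block at (336,305) with the stud at (336,332) and the strap leaning to (340,240). The clip is at (426,380) with its ends up-left, the tin at (385,225) and the oilstone at (425,290). I'll enlarge it for reading pixels.

Run:
```python
import cv2,numpy as np
im=cv2.imread('pics/top_a_full.png')
def c(x0,y0,x1,y1,s): return cv2.resize(im[y0:y1,x0:x1],None,fx=s,fy=s,interpolation=cv2.INTER_CUBIC)
a=c(300,220,380,360,4)   # 320x560
b=c(180,335,270,380,5)   # 450x225
d=c(400,340,450,415,4.5)  # 225x337
o=np.zeros((565,800,3),np.uint8);o[:560,:320]=a;o[:225,330:780]=b;o[226:226+d.shape[0],330:330+d.shape[1]]=d
cv2.imwrite('pics/crops.png',o)
```

```text
(no output)
```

View pics/crops.png

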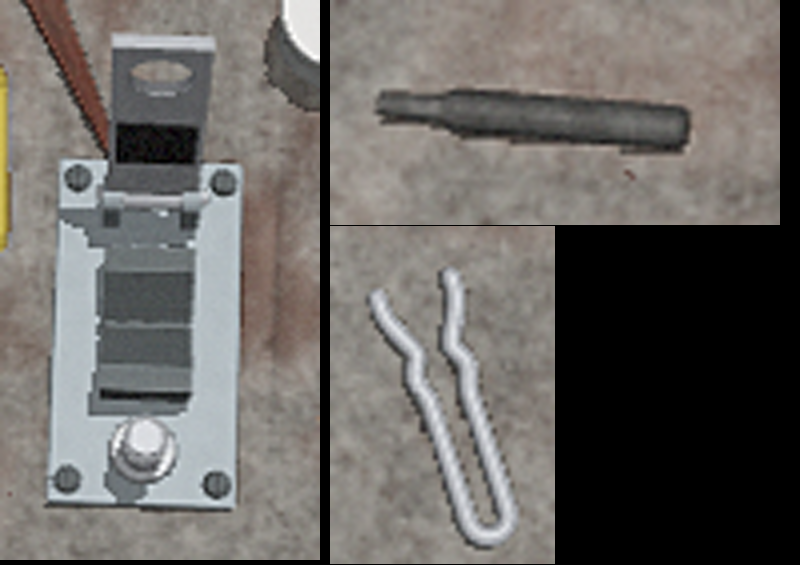

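The crop shows plate corners at (315,260), (360.5,261.8), (358.8,347) and (311.5,345.5). The punch tip is at (189.2,355.6) and its butt at (252,361). The clip's bow end is at (435,411) and its ends are at (410.2,354.7) and (426.7,349.8).

```bash
python3 - <<'E'
from h import *
P=lambda u,v,z:px2w('top',u,v,z)
c=[P(*p,.01) for p in [(315,260),(360.5,261.75),(358.75,347),(311.5,345.5)]]
for p in c:print(p.round(4))
print('sides',[np.linalg.norm(c[i]-c[i-3]).round(4) for i in range(4)],'ctr',np.mean(c,0).round(4))
d=(c[0]+c[1]-c[2]-c[3])/2;print('ang x',np.arctan2(d[1],d[0]))
t,b=P(189.2,355.6,.006),P(252,361,.0075);print('punch',t.round(4),b.round(4),np.linalg.norm(t-b),np.arctan2(*(b-t)[1::-1]))
bow=P(435.1,410.9,.004);e1,e2=P(410.2,354.7,.004),P(426.7,349.8,.004)
m=(e1+e2)/2;print('clip',bow.round(4),m.round(4),np.linalg.norm(m-bow),np.linalg.norm(e1-e2),np.arctan2(*(m-bow)[1::-1]))
# model reprojection
V=np.mean(c,0);V[2]=0;a=np.arctan2(d[1],d[0])
R=np.array([[np.cos(a),-np.sin(a),0],[np.sin(a),np.cos(a),0],[0,0,1]])
for n,q in dict(studtop=(-.054,0,.0705),hinge1=(.054,.02,.047),hinge2=(.054,-.02,.047),blkFL=(-.032,.02,.044),blkFR=(-.032,-.02,.044),fold1=(0,.02,.024),fold2=(0,-.02,.024)).items():
  for cam in('top','side'):print(n,cam,w2px(cam,V+R@q).round(1))
bb=bow+ (m-bow)/np.linalg.norm(m-bow)*.03
for th in(1.7,1.8,1.9,2.0):
  print(th,[w2px(cam,V+R@(.054-.131*np.cos(th),0,.047+.131*np.sin(th))).round(1) for cam in('top','side')])
E
python3 - <<'E'
import cv2
im=cv2.imread('pics/side_a_full.png')
cv2.imwrite('pics/sidecrop.png',cv2.resize(im[185:385,200:400],None,fx=3,fy=3,interpolation=cv2.INTER_CUBIC)[:600])
E
```

```text
[0.6573 0.014  0.01  ]
[ 0.6585 -0.0689  0.01  ]
[ 0.5047 -0.0718  0.01  ]
[0.5029 0.0115 0.01  ]
sides [np.float64(0.083), np.float64(0.1538), np.float64(0.0834), np.float64(0.1544)] ctr [ 0.5808 -0.0288  0.01  ]
ang x 0.017394478862992106
punch [0.474  0.2259 0.006 ] [0.4706 0.1144 0.0075] 0.11153284709336633 -1.6019940390914138
clip [ 0.4029 -0.2085  0.004 ] [ 0.5016 -0.1781  0.004 ] 0.10332632173556278 0.03075017135492955 0.29878952795563946
studtop top [336.4 329.8]
studtop side [276.6 260.6]
hinge1 top [326.5 268.9]
hinge1 side [318.4 246.2]
hinge2 top [349.3 269.7]
hinge2 side [327.8 257. ]
blkFL top [324.8 318.1]
blkFL side [282.7 260.7]
blkFR top [348.  318.9]
blkFR side [291.4 272.3]
fold1 top [325.4 301.3]
fold1 side [296.6 262.5]
fold2 top [347.9 302.1]
fold2 side [305.5 273.8]
1.7 [array([340.6, 242.1]), array([330.5, 199.3])]
1.8 [array([340.8, 234.4]), array([336.1, 198.4])]
1.9 [array([340.9, 227.2]), array([341.5, 198. ])]
2.0 [array([341.1, 220.6]), array([346.6, 198.2])]
```

View pics/sidecrop.png

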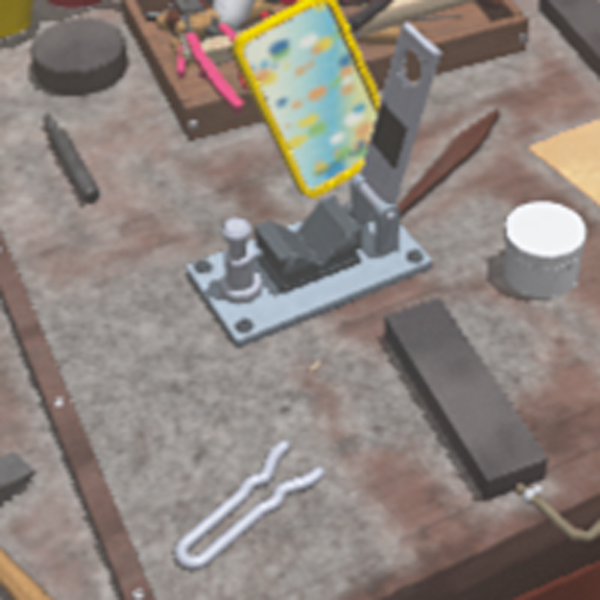

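The side crop (scale 3, offset 200,185) agrees roughly with the top view. Its plate corners are at (188,270), (240,345) and (432,262), and the stud top is at (237,227). The clip bow is at (182,560) with ends at (287,445) and (320,471). I'll compare the side estimates with the top ones.

Run:
```python
from h import *
S=lambda u,v,z:px2w('side',200+u/3,185+v/3,z).round(4)
print('plate BL,BR,TR',S(188,270,.01),S(240,345,.01),S(432,262,.01))
print('stud',S(237,227,.0705),'top:',px2w('top',336.2,328,.0705).round(4))
print('bow',S(180,562,.004),'ends',S(287,445,.004),S(320,471,.004))
print('punch tip,butt',S(48,118,.006),S(92,197,.0075))
print('hole in strap tip',)
```

```text
plate BL,BR,TR [0.5061 0.005  0.01  ] [ 0.508  -0.0779  0.01  ] [ 0.6618 -0.0717  0.01  ]
stud [ 0.5309 -0.0323  0.0705] top: [ 0.5299 -0.0293  0.0705]
bow [ 0.4067 -0.2109  0.004 ] ends [ 0.4999 -0.1641  0.004 ] [ 0.5088 -0.1921  0.004 ]
punch tip,butt [0.4783 0.2254 0.006 ] [0.4748 0.115  0.0075]
hole in strap tip
```

```bash
cat >> h.py <<'E'
from scipy.spatial.transform import Rotation as R
VB=np.array([.583,-.031,0]); VA=.017
def vb(x,y,z): return VB+R.from_euler('z',VA).apply([x,y,z])
def quat(ydir,zdir,pos):
    """orientation with tool z=zdir, closing line +-ydir, whichever needs less wrist motion"""
    best=None
    for s in(1,-1):
        y=s*np.array(ydir);z=np.array(zdir)
        q=R.from_matrix(np.c_[np.cross(y,z),y,z]).as_quat();q=[q[3],*q[:3]]
        j=inverse_kinematics(pos,q)
        if j is not None:
            c=np.abs(np.array(j)-get_joint_pos()).max()
            if best is None or c<best[0]: best=(c,q)
    return best[1]
T=np.radians(18)
def tilt(a):  # punch butt axis at world angle a
    ax=np.array([np.cos(a),np.sin(a),0]);Z=np.array([0,0,1.])
    return np.cross(Z,ax),-np.cos(T)*Z-np.sin(T)*ax,ax
E
python3 - <<'E'
from h import *
y,z,ax=tilt(-1.602)
g=np.array([.4744,.1702,0])+.038*ax; g[2]=.0046
ap=g-.08*z
q=quat(y,z,ap)
# check place feasible
y2,z2,ax2=tilt(VA-np.pi/2); p2=vb(0,-.042,.0317)
print(g,p2,quat(y2,z2,p2+[0,0,.08]))
command_gripper(.6)
move_pose(ap,q)
movel(g,v=.1)
command_gripper(0)
print(get_grip_width()*88,get_tcp_pos(),get_ft_force(),get_finger_force())
movel(g+[0,0,.1],v=.2)
snap('side','p1',(180,130,380,280),4)
print(get_grip_width()*88,get_finger_force(),get_time())
E
```

```text
[0.47321445 0.1322185  0.0046    ] [ 0.58371397 -0.07299393  0.0317    ] [np.float64(-0.11155209864885107), np.float64(0.6924395556807037), np.float64(0.7043122318093633), np.float64(0.10967165148505885)]
14.457128856949954 [0.47323176 0.13221804 0.00465661] [-0.35578854  0.38012734  1.16507541] 29.98444717959501
14.065385724589001 29.969849791377783 5.9667
```

View pics/side_p1.png

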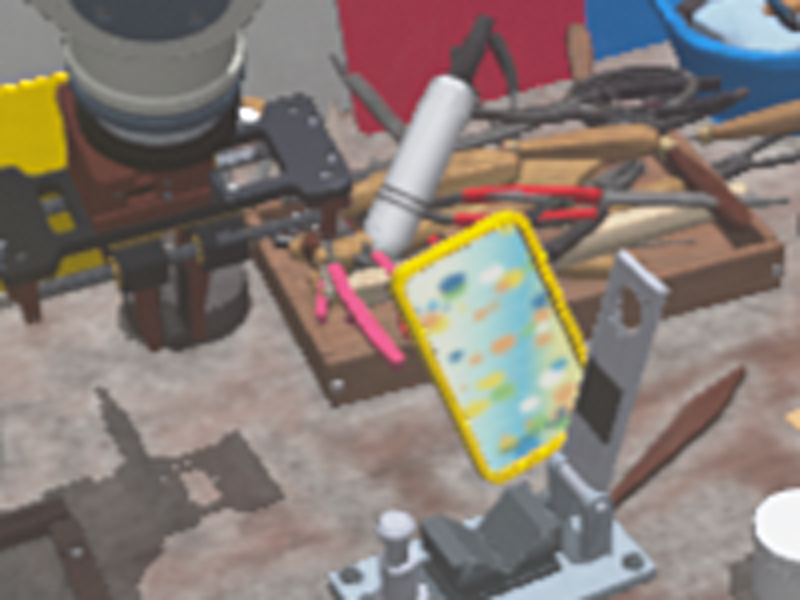

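The gripper covers most of the punch here. Its shadow (110,400) suggests it is still held. The opening went from 14.5 to 14.1 mm, so I'll check the hold from above.

Run:
```python
from h import *
wait(.2);print(get_grip_width()*88,get_finger_force(),get_ft_force(),get_ft_torque())
t=get_tcp_pos();print(t,w2px('top',t))
u,v=w2px('top',t).astype(int)
snap('top','p2',(u-100,v-75,u+100,v+75),4)
```

```text
14.198761322031176 29.970079567283392 [-0.36664957 -0.39509432 -1.84240966] [-0.28563014 -0.06221911 -0.02035092]
[0.47239238 0.13216961 0.10337806] [234.24562828 356.51510548]
```

View pics/top_p2.png

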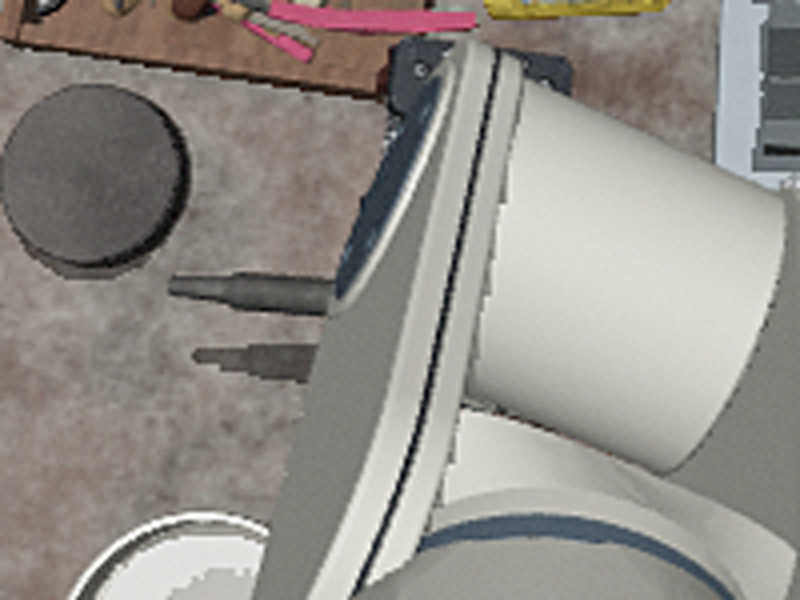

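The punch is held in the pads, with its tip visible at about (176.5,352). I'll place it, going round the open strap.

Run:
```python
from h import *
print('tip pred',[w2px('top',[.4755,.2245,z]).round(1) for z in(.09,.10,.106)])
y2,z2,ax2=tilt(VA-np.pi/2); p2=vb(0,-.042,.0317)
a=vb(-.12,-.05,.12); q=quat(y2,z2,p2+[0,0,.08])
move_pose(a,q)
movel(p2+[0,0,.07],v=.2)
print(get_tcp_pos()-p2)
r=movel(p2+[0,0,.006],v=.12,until_force=12); print(r,get_tcp_pos()-p2)
r=movel(p2+[0,0,-.001],v=.02,until_force=6); print(r,get_tcp_pos()-p2,get_ft_force(),get_grip_width()*88)
snap('side','p3',(230,180,380,293),5);print(get_time())
```

```text
tip pred [array([179. , 351.9]), array([177.5, 351.6]), array([176.6, 351.3])]
[-0.00123453  0.00109565  0.0695385 ]
False [ 0.00010983 -0.000164    0.00619523]
True [-6.22802306e-05 -3.26995918e-05 -7.84839309e-04] [ 0.36149773 -1.14412724  5.45359057] 14.23169557407707
9.0167
```

View pics/side_p3.png

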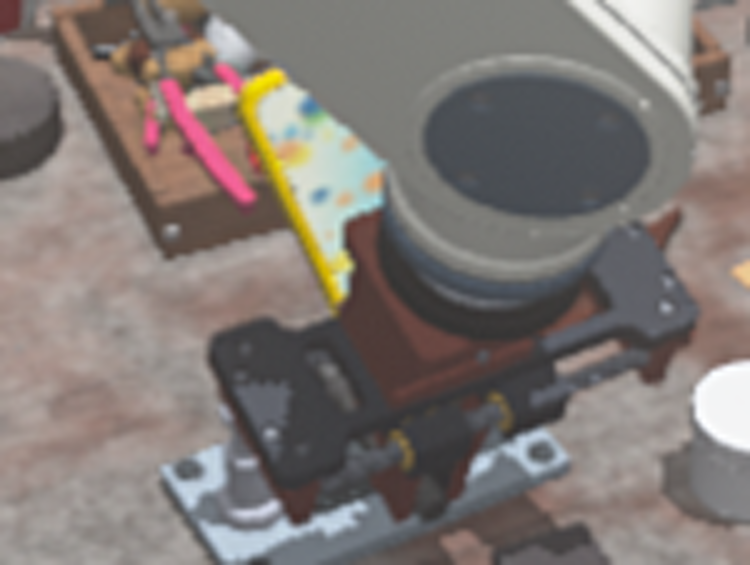

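Contact came within 1 mm of the expected height, so the punch is in the V. I'll release, back off along the tool and look.

Run:
```python
from h import *
command_gripper(.35)
y2,z2,ax2=tilt(VA-np.pi/2)
t=get_tcp_pos(); movel(t-.09*z2+[0,-.03,0],v=.2)
movel(get_tcp_pos()+[-.15,-.1,.06],v=.3)
snap('top','p4');snap('side','p4')
import cv2
a=cv2.imread('pics/top_p4_full.png')[215:355,290:390];b=cv2.imread('pics/side_p4_full.png')[185:285,255:355]
a=cv2.resize(a,None,fx=4,fy=4,interpolation=2);b=cv2.resize(b,None,fx=4,fy=4,interpolation=2)
o=np.zeros((560,800,3),np.uint8);o[:,:400]=a;o[:400,400:]=b;cv2.imwrite('pics/p4.png',o);print(get_time())
```

```text
11.05
```

View pics/p4.png

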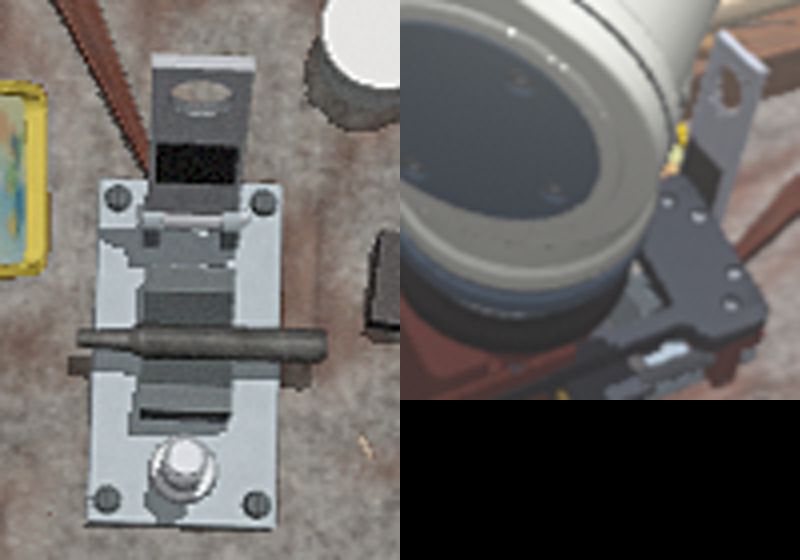

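The punch sits square in the V, with its ends at crop (77,337) and (328,345), about 5–7 mm off-centre and within limits. Next I'll swing the strap down.

```bash
cat > strap.py <<'E'
from h import *
r,w=.072,.0135
def tip(th,ex=0):
    u=np.array([-np.cos(th),0,np.sin(th)]);n=np.array([np.sin(th),0,np.cos(th)])
    o=.003+w*np.sin(th)+(.131-r)*max(0,-np.cos(th))+ex
    p=np.array([.054,0,.047])+r*u+n*o
    return vb(*p)
y,z=R.from_euler('z',VA).apply([1,0,0]),np.array([0,0,-1.])
s=tip(2.0,.012); print(s)
command_gripper(0)
up=np.array([s[0],s[1],.24]); q=quat(y,z,up)
c=get_tcp_pos(); movel([c[0],c[1],.24],v=.3)
move_pose(up,q); movel(s,v=.2)
for th in(1.85,1.6,1.35,1.1,.85,.6,.38,.18):
    st=movel(tip(th),v=.1,until_force=25); print(th,st,get_ft_force().round(1))
    if st: break
else:
    st=movel(tip(0)+[0,0,-.002],v=.04,until_force=12); print(st,get_tcp_pos()-tip(0),get_ft_force().round(1))
    movel(get_tcp_pos()+[-.0,0,.08],v=.25)
print(get_time())
E
python3 strap.py
```

```text
[ 0.71407086 -0.02877158  0.09090128]
1.85 False [-1.2 -0.8 -0.4]
1.6 False [-0.4  0.8  0.4]
1.35 False [ 0.5 -0.2 -0.4]
1.1 False [-0.6 -0.2  0.1]
0.85 False [ 0.2 -0.9  0. ]
0.6 False [0.  0.2 0.1]
0.38 False [-0.5 -0.4 -0.9]
0.18 False [ 0.1 -0.1 -0.8]
True [ 9.02003387e-04 -5.01789166e-05  2.68011223e-04] [-2.2 -0.9  9.6]
18.15
```

The final contact was at the strap's top height (50.3 mm), so the strap is shut. I'll pick up the clip now.

Run:
```python
from h import *
ca=.311; ax=np.array([np.cos(ca),np.sin(ca),0]); y=np.array([-ax[1],ax[0],0]);z=np.array([0,0,-1.])
g=np.array([.4349,-.2000,.001])
ap=g+[0,0,.08]
move_pose(ap,quat(y,z,ap)); command_gripper(.5)
movel(g,v=.12); command_gripper(0)
print(get_grip_width()*88,get_tcp_pos(),get_finger_force())
movel(g+[0,0,.07],v=.2)
print(get_grip_width()*88,get_time())
snap('top','c1');snap('side','c1')
a=cv2.imread('pics/top_c1_full.png')[215:415,300:470];b=cv2.imread('pics/side_c1_full.png')[215:375,240:400]
a=cv2.resize(a,(400,470),interpolation=2);b=cv2.resize(b,(400,400),interpolation=2)
o=np.zeros((470,800,3),np.uint8);o[:,:400]=a;o[:400,400:]=b;cv2.imwrite('pics/c1.png',o)
```

```text
23.888134084745925 [ 0.43497641 -0.20005192  0.00102718] 29.986588954925537
23.649502815966645 21.625
```

View pics/c1.png

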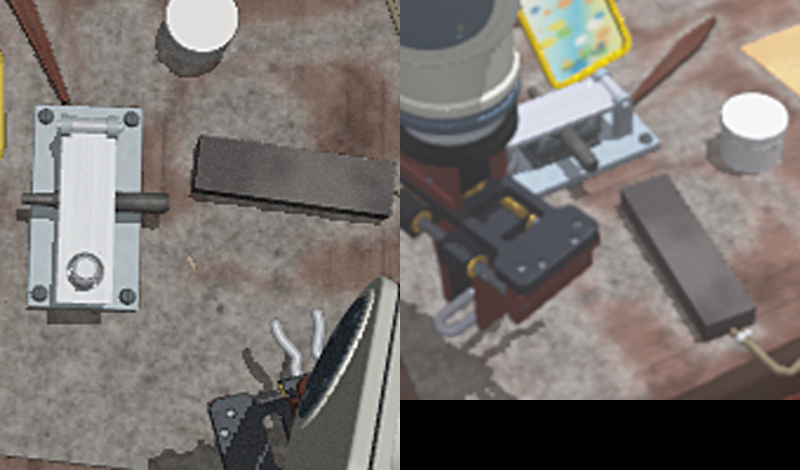

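The strap is flat with the stud through its hole (86,271), the punch is in place and the clip is gripped at 23.9 mm. Its ends are at crop (277,325) and (319,313). I'll check the clip's offset in the grip and the stud position before pushing.

Run:
```python
from h import *
t=get_tcp_pos();print(t)
e=[px2w('top',300+u/2.353,215+v/2.35,t[2]+.003) for u,v in((277,325),(319,313))]
m=(e[0]+e[1])/2;d=m-t;print('ends mid from grip',np.linalg.norm(d[:2]),np.arctan2(d[1],d[0]))
print('stud by top',px2w('top',300+86/2.353,215+271/2.35,.0705),vb(-.054,0,.0705))
print(inverse_kinematics(vb(-.054-.035,0,.0545),quat([-np.sin(VA),np.cos(VA),0],[0,0,-1.],vb(-.089,0,.0545))))
```

```text
[ 0.43399675 -0.19957846  0.06987756]
ends mid from grip 0.06882534373962623 0.27873403652355905
stud by top [ 0.52602987 -0.03005175  0.0705    ] [ 0.5290078  -0.03191796  0.0705    ]
[-8.97579076e-02  5.11355779e-01  2.00861787e+00 -4.44089210e-16
  6.21619006e-01  1.46403842e+00]
```

Run:
```python
from h import *
y,z=[-np.sin(VA),np.cos(VA),0],[0,0,-1.]
P=lambda dx,zz=.053: vb(-.054-.0348+dx,0.0005,zz)
q=quat(y,z,P(-.07,.09))
move_pose(P(-.07,.09),q); movel(P(-.07),v=.15)
st=movel(P(-.02),v=.08,until_force=8);print(st,get_tcp_pos(),get_ft_force().round(1))
if not st:
    for dx in(-.015,-.01,-.006,-.003,0,.002,.004):
        st=movel(P(dx),v=.03,until_force=25);print(dx,st,(get_tcp_pos()-P(dx)).round(4),get_ft_force().round(1),get_grip_width()*88)
        if st: break
print(get_time())
snap('top','i1',(290,280,390,400),5)
```

```text
False [ 0.4738268  -0.03226689  0.05291781] [ 0.2  0.3 -1.3]
-0.015 False [-0.0003  0.0002 -0.0001] [-1.5  3.4 -1.8] 23.280169622939507
-0.01 False [-0.0021  0.0003 -0.0007] [-3.1  2.5 -4.6] 23.90080633421276
-0.006 False [0.0008 0.0001 0.0001] [ 1.2  4.3 -3.5] 23.725497247298062
-0.003 False [ 0.0014 -0.      0.0004] [ 2.7  3.9 -2.6] 23.502309731714114
0 False [0.0003 0.     0.0001] [ 1.1  4.4 -0.9] 23.293601187699462
0.002 False [-0.001   0.0002 -0.0002] [-2.2  4.9 -1.3] 23.652123920854688
0.004 False [-0.0022  0.0004 -0.0006] [-3.8  5.8 -1.6] 23.676823433078294
25.525
```

View pics/top_i1.png

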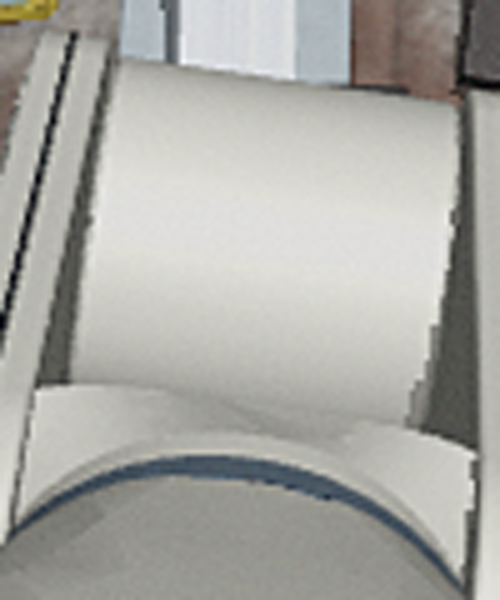

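The force dipped to −3 N, then flipped sign at −6 mm, which is the snap. Contact with the back of the eye followed. The arm hides the view, so I'll centre, release, lift and look.

Run:
```python
from h import *
t=get_tcp_pos(); movel(t+[-.0015,0,0],v=.03)
command_gripper(.5)
movel(get_tcp_pos()+[0,0,.09],v=.2)
movel(get_tcp_pos()+[-.05,-.22,.05],v=.3)
snap('top','f');snap('side','f')
a=cv2.imread('pics/top_f_full.png')[255:395,290:390];b=cv2.imread('pics/side_f_full.png')[225:325,235:335]
a=cv2.resize(a,None,fx=4,fy=4,interpolation=2);b=cv2.resize(b,None,fx=4,fy=4,interpolation=2)
o=np.zeros((560,800,3),np.uint8);o[:,:400]=a;o[:400,400:]=b;cv2.imwrite('pics/f.png',o);print(get_time())
```

```text
28.0
```

View pics/f.png

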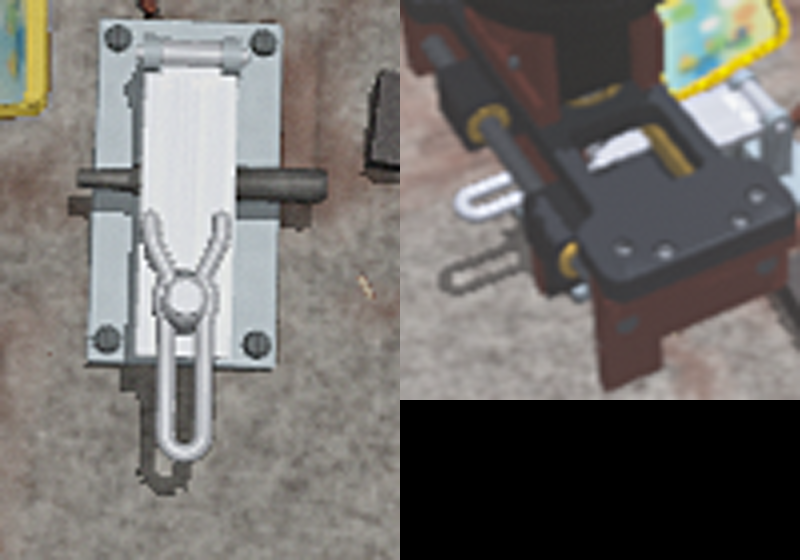

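The clip's bow is at (184,460), which puts the eye at about (184,304). That matches the neck under the head at (184,303). The clip lies level, the strap is flat and the punch is seated, so I'm handing in.

```bash
python3 -c "
from h import *
wait(.3);print(job_done())"
```

```text
the job is handed in; nothing more can be done
None
```

The punch is seated in the V, the strap is shut flat over it and the clip is snapped onto the stud neck. I handed the job in at about 28 s of the 61 s limit; the hand-in returned no verdict.

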